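# Run the microtome's knife carriage up to the specimen and clamp it

## Task

Get the microtome ready for sectioning: with the fingertips, swing the red-handled clamp lever all the way out so that its cam stands at its low point, push the knife carriage by its black push plate fully forward to its stop at the specimen, then swing the lever all the way back so that the cam locks the carriage there. Do not touch the knife holder with its red guard or the specimen head, and leave the other things on the table and in the tool tray where they are.

Things in the scene. Friction and masses are not known exactly. Their poses are not given: they have to be found in the camera images.
- microtome: fixed white microtome; place and yaw vary. Origin on the table under the base; x points forward (operator to housing, the carriage's way), y left, z up. In its frame, mm: base x -200..130, y -100..100, top z 30; housing from x 36 back, top z 209; black handwheel with crank x 21..149, y -100..-174
- knife_carriage (a joint): carriage travel along the microtome's x, m: 0 drawn back, 0.060 at its forward stop; slides with 3 N, stays where left. With the lever near 0 the brass shoe on its right edge meets the cam lobe and it cannot pass 0.022; it passes freely with the lever beyond 1.1 rad. Left more than 21 mm short of the stop, the shoe keeps the lever from swinging back
- push_plate (a point): centre of the rear face (towards the operator) of the black ribbed push plate at the carriage's rear end: upright face 52 mm wide, from 50 to 92 mm above the table (this point 72 mm); axes as the microtome's; moves with the carriage. The knife holder starts 53 mm ahead of this face
- clamp_lever (a joint): lever angle, rad, growing anticlockwise seen from above: 0 = locked, cam lobe (high point) at the carriage, lever pointing back to the operator and a little right; about 1.57 = released, cam at its low point, lever out to the right and a little forward. Stops at 0 and 1.62; friction (3.5 N at the handle) holds it at any angle
- lever_handle (a point): centre of the upright round red handle at the lever's end, 18 mm across, from 54 to 101 mm above the table (this point 77 mm). It moves on a level circle of 85 mm radius about the lever pivot; from the pivot it lies, at joint 0, in the direction 208 degrees anticlockwise from the microtome's x, and turns with the joint
- lever_pivot (a point): point on the upright axis of lever and cam, 82 mm above the table, above the hub (17 mm across, its top 65 mm above the table); in the microtome's frame x -110, y -62 mm; axes as the microtome's
- knife_holder: knife holder with blade and red finger guard on the front half of the carriage, 80 mm wide, up to 124 mm above the table; not to be touched. Origin under the middle of the push plate's rear face, 30 mm above the table; axes as the microtome's
- specimen_head: metal specimen clamp with a wax block in a light blue cassette, on the housing's front, 50 mm wide, 107 to 154 mm above the table, x 2 to 40 mm in the microtome's frame; not to be touched. Origin and axes are the microtome's
- tweezers: steel tweezers, 17 x 122 x 8 mm, lying in the tool tray on the microtome's roof; origin under its centre
- petri_dish: closed petri dish, 91 mm across, 15 mm high, on the table left of the microtome; origin under its centre
- beaker: small glass beaker, 52 mm across, 66 mm high, on the table left of the microtome; origin under its centre
- sample_cup: white sample cup with blue lid, 66 mm across, 62 mm high, on the table left of the microtome; origin under its centre
- oil_bottle: small brown dropper bottle with black cap, 29 mm across, 62 mm high, on the table left of the microtome; origin under its centre
- lens_tissue: light blue booklet of lens tissue, 72 x 102 x 9 mm, lying on the table right of the microtome; origin under its centre
- lab_timer: white wedge-shaped bench timer, 66 x 70 x 30 mm, on the table right of and before the microtome; origin under its centre

How it is judged (in metres and radians):
On the way, in this order (a step that is already met when the one before it is completed fails the run):
1. the lever is swung out (over 1.35 rad: cam at its low point) while the carriage is still held back (value of joint clamp_lever above 1.35 rad and value of joint knife_carriage below 0.03 m), for 0.2 s.
2. the carriage is pushed fully forward (within 2.5 mm of its stop) with the cam still at its low point (value of joint knife_carriage above 0.0575 m and value of joint clamp_lever above 1.2 rad), for 0.2 s.
3. the lever is swung back (under 0.12 rad) with the carriage forward (value of joint knife_carriage above 0.0575 m and value of joint clamp_lever below 0.12 rad), for 0.2 s.
At the end, for the whole second after the job is handed in: The carriage stands within 2.5 mm of its forward stop, the clamp lever is back within 0.12 rad of its locked stop, the robot is clear of the microtome, and every other thing is within 20 mm of where it stood (all of step 3 and contact force between each of the arm, the fingers and microtome below 0.5 N and distance of each of tweezers, petri_dish, beaker, sample_cup, oil_bottle, lens_tissue, lab_timer from where it was at the start of the episode below 0.02 m); the robot touches nothing.
It fails at once if the robot touches the knife holder or its guard (contact force between any of the fingers, the arm and knife_holder above 0.5 N).
It fails at once if the robot touches the specimen head (contact force between any of the fingers, the arm and specimen_head above 0.5 N).
It fails at once if a loose thing on the table or in the tool tray is lifted, carried or shoved by more than 20 mm (distance of any of tweezers, petri_dish, beaker, sample_cup, oil_bottle, lens_tissue, lab_timer from where it was at the start of the episode above 0.02 m).
It also fails if it takes over 69 s, if anything falls off the work surface, if the arm or the gripper's body presses on something with over 40 N, if the wrist force passes 120 N, or if a joint passes its speed limit or range.

## Robot

A 7-joint arm with a two-finger parallel gripper is mounted at the origin on the work surface; the furniture and walls round the work are solid. World frame = base frame: x ahead of the robot, y to its left, z up, the work surface at z = 0. Lengths are in mm, angles in rad, forces in N, time in s.
With the tool pointing down it reaches from about 350 to 900 mm from the base axis. Payload 7.2 kg.
Tool frame: the origin (TCP) lies between the finger pads; the fingertips stand 17 mm ahead of it and the grasp point (between the pads) lies 2 mm behind it; z points along the fingers, y is the line along which they close (so a half turn about z gives the same grasp; the last joint's range is limited). The gripper opens to 88 mm and grips with 3 to 60 N. Pads are 20 mm wide; open, the fingers measure 115 mm over their backs; the gripper's body (75 mm by 178 mm) begins 61 mm behind the grasp point.
Start: joints at [1.144, 0.411, -0.013, 1.596, 0.006, 1.134, -0.082], TCP at [219.458, -585.207, 239.653] pointing down, gripper open.
Joint ranges: [-2.95, 2.95], [-0.29, 1.99], [-1.47, 1.44], [0.14, 2.54], [-1.03, 4.17], [0.13, 1.85], [-2.86, 2.86]. Speed limits (rad/s): [2.39, 2.39, 3.01, 3.01, 3.14, 3.14, 3.14].

## Interface

Orientations are given as [roll, pitch, yaw] about the fixed x, y, z axes, in that order (R = Rz(yaw) Ry(pitch) Rx(roll)).
In Python, from cell import * gives the robot as it stands.
- The arm moves only by the tool move_arm, never from a script. Its argument "increments" is a list that holds one entry, the list of rows, each a list of 7 numbers: the opening, from -1 (shut) to 1 (fully open), so that 0 is half open, then the shift along the tool's x, y, z in cm, then the turn, a rotation vector about the tool's x, y, z in degrees. A call has exactly 8 rows; each row shifts and turns the commanded pose from where the row before left it, along the tool's axes as they then stand; what a row does not reach is not made up. A row lasts 1/12 s, in which the tool goes at most 41.7 mm and 7.16 degrees, less where a joint would pass 70% of its speed; a pose out of reach is approached as far as the arm can. A call with a gripper value outside its range is refused whole. The fingers move at their own pace and stop on an object; "force" is the grip in N (left out, the last holds). Time passes only in rows, so rows that do not move let the fingers close, or fill a call up. It gives the time, the measured TCP pose, the force and the opening at its end, in the units of the state.
- sense(): the state, without advancing time (a new reading comes with each control period).
- grab_frame(name): name is "side" or "top" or "wrist"; returns a dict with "color" (420x560x3 uint8, red, green, blue), "range_z" (420x560 float32, mm along the optical axis (not along the pixel's ray), 0 where there is no reading), "fx", "fy", "cx", "cy" (pixels), "R" (3x3) and "t" (3): a world point X has camera coordinates R X + t; the wrist camera has in their place "mount" (4x4, takes a point from camera to tool coordinates, whose origin is the TCP and whose axes are the flange's). Camera axes: x right, y down, z forward; pixel columns grow to the right and rows downward; lengths in mm; the calibration is good to about 2 mm. The wrist camera is an equidistant fisheye: a pixel r from the principal point sees the ray r / f radians off the axis. A picture is of the moment at which its call begins: read the wrist's pose just before it.
- hand_in(): hands the job in, once; it reports no verdict.
The state is a dict: "clock": time; "joints": joint angles; "qvel": joint speeds; "tau": joint torques, N m; "eef_pos": TCP position; "tcp_rot": TCP orientation; "ft_force": force on the tool from outside, world axes, zero at the start; "torque": the same for the moment, N m; "finger_gap": finger opening in mm.
Only numpy, scipy, OpenCV 4.12 (cv2) and the standard library are available. Lean on these libraries where they do the work, as an engineer would, in place of code of your own. Each camera call takes 0.05 s, during which the arm holds its last target. There are 200 camera calls.

## Working session

There is one attempt and no reset: what is moved stays moved. The work goes in short steps, Python scripts to look and compute and a tool call to move; the robot and the scene stay as the last step left them, time stands still between calls to the robot, and variables do not carry over. Pictures are saved under pics/ and viewed, on a budget of 10 in all, crops included, one or two more only if the job needs it, and the job is handed in when it is done.

Besides the shell and the picture viewer there is one more tool, called after "Emit:" as name(argument=value, ...) on one line, values as JSON. move_arm: Moves the arm, as the interface text tells. Its arguments: {"type":"object","properties":{"increments":{"type":"array"},"force":{"type":"number"}},"required":["increments"]}

```bash
mkdir -p pics; ls
python3 - <<'E'
from cell import *
import cv2,numpy as np
s=sense();print(s)
a=[]
for n in("top","side"):
    f=grab_frame(n);np.savez(f"pics/{n}.npz",**f)
    a.append(f["color"]);print(n,f["R"],f["t"],f["fx"],f["cx"],f["cy"])
    cv2.imwrite(f"pics/{n}.png",f["color"][...,::-1])
E
```

```text
pics
{'clock': 0.0, 'joints': array([ 1.1437705 ,  0.41190869, -0.01269417,  1.59704561,  0.00563384,
        1.13425418, -0.08219684]), 'qvel': array([-2.31763485e-04, -5.39921686e-04, -2.56083341e-04,  1.84136434e-03,
       -1.94725462e-04, -2.00411954e-03,  8.69781537e-06]), 'tau': array([ 6.39506634e-04, -5.87955165e+01,  6.42156713e-01, -2.91073269e+01,
       -5.37476863e-02,  1.84363627e-02,  1.40739126e-04]), 'eef_pos': array([ 219.2638228 , -584.77781342,  238.80302611]), 'tcp_rot': array([-3.14001938e+00,  1.49286266e-04,  3.58851722e-01]), 'ft_force': array([-0.07405114, -0.0272786 ,  0.16917011]), 'torque': array([-0.04445251,  0.06169972, -0.011045  ]), 'finger_gap': 87.7504157952385}
top [[ 0.01779376 -0.99984061 -0.00146206]
 [-0.97274318 -0.01697334 -0.23126308]
 [ 0.2312014   0.00553725 -0.97289015]] [ 230.71311371  546.62933226 1143.52072116] 540.4295366841594 273.395576084713 203.4519997907013
side [[-0.99961369  0.02527231 -0.01156674]
 [ 0.02231719  0.48179672 -0.87599878]
 [-0.01656569 -0.8759185  -0.48217461]] [ 529.46347081    7.18985577 1460.89696577] 513.917027192421 277.79271597673807 218.26861418935727
```

View pics/top.png

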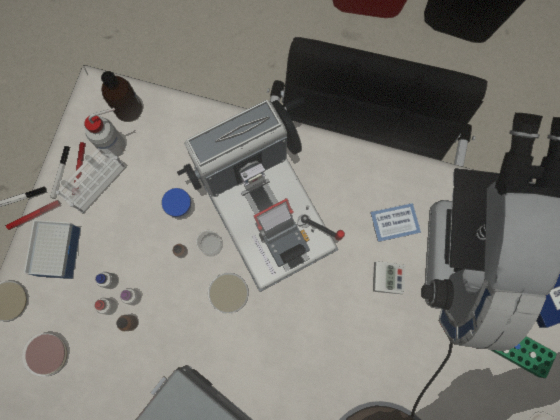

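View pics/side.png

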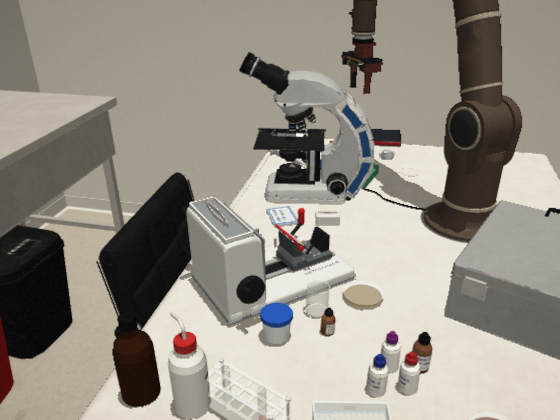

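The top view shows the microtome yawed anticlockwise. The lever hub is at about (305,218), the red handle at (340,234) and the black push plate near (295,262). A large microscope stands to the right at (490,250), between the gripper and the work. Next I'll measure from depth.

```bash
cat > h.py <<'E'
import numpy as np,cv2
def cloud(f):
    z=f["range_z"].astype(float);v,u=np.mgrid[:z.shape[0],:z.shape[1]]
    P=np.stack([(u-f["cx"])/f["fx"]*z,(v-f["cy"])/f["fy"]*z,z],-1)
    X=(P-f["t"])@f["R"]; X[z==0]=np.nan
    return X
def proj(f,X):
    c=np.asarray(X)@f["R"].T+f["t"];return c[...,:2]/c[...,2:]*[f["fx"],f["fy"]]+[f["cx"],f["cy"]]
E
python3 - <<'E'
from h import *
F={n:dict(np.load(f"pics/{n}.npz")) for n in("top","side")}
C={n:cloud(F[n]) for n in F}
for n in F:
    X=C[n];c=F[n]["color"].astype(int)
    near=(abs(X[...,0]-550)<250)&(X[...,1]>-200)&(X[...,1]<250)&(X[...,2]>40)
    red=near&(c[...,0]>130)&(c[...,1]<70)&(c[...,2]<70)
    k,l,st,ce=cv2.connectedComponentsWithStats(red.astype(np.uint8))
    for i in range(1,k):
        if st[i,4]>8: p=X[l==i];print(n,'red',ce[i].round(),st[i,4],np.nanmedian(p,0).round(),np.nanmin(p,0).round(),np.nanmax(p,0).round())
X=C["top"]
for u,v in[(213,195),(262,288),(335,246),(240,130),(305,218),(340,234),(195,140),(270,105),(292,250),(300,262)]:print((u,v),X[v,u].round())
# base top plane z~30: min-area rect
for lo,hi,nm in((22,38,'base'),(200,222,'roof')):
    m=(abs(X[...,2]-(lo+hi)/2)<(hi-lo)/2)&(abs(X[...,0]-580)<260)&(abs(X[...,1]-60)<170)
    k,l,st,ce=cv2.connectedComponentsWithStats(m.astype(np.uint8));i=1+np.argmax(st[1:,4])
    p=X[l==i][:,:2].astype(np.float32);r=cv2.minAreaRect(p);print(nm,st[i],r,cv2.boxPoints(r).round())
for n in F:
  Y=C[n].reshape(-1,3);m=(Y[:,1]<-100)&(Y[:,1]>-600)&(Y[:,2]>40)&(Y[:,0]>100)&(Y[:,0]<900)
  Y=Y[m]
  for lo in range(50,500,50):
    q=Y[(Y[:,2]>lo)&(Y[:,2]<=lo+50)]
    if len(q)>5:print(n,'z',lo,len(q),np.percentile(q,[1,99],0)[:,:2].round().tolist())
E
```

```text
top red [340. 234.] 28 [471.  96. 100.] [465.  90.  96.] [476. 101. 103.]
side red [301. 211.] 22 [472. 100.  98.] [466.  93.  93.] [479. 106. 103.]
side red [280. 228.] 19 [529. 234. 124.] [518. 218. 119.] [538. 248. 126.]
(213, 195) [565. 379.  42.]
(262, 288) [358. 262.  25.]
(335, 246) [454. 100.  29.]
(240, 130) [665. 311. 197.]
(305, 218) [511. 169.  61.]
(340, 234) [469.  97. 100.]
(195, 140) [640. 401. 199.]
(270, 105) [716. 250. 207.]
(292, 250) [437. 198.  77.]
(300, 262) [416. 179.  32.]
base [ 277  157   59  124 2418] ((519.603515625, 164.33203125), (130.4167938232422, 286.7589111328125), 89.80524444580078) [[376. 100.]
 [663.  99.]
 [663. 229.]
 [376. 230.]]
roof [280 122   1   4   4] ((677.546142578125, 229.0678253173828), (4.672524929046631, 0.10822973400354385), 1.5769774913787842) [[675. 229.]
 [675. 229.]
 [680. 229.]
 [680. 229.]]
top z 50 2565 [[271.0, -253.0], [885.0, -101.0]]
top z 100 637 [[240.0, -180.0], [394.0, -123.0]]
top z 150 4534 [[241.0, -209.0], [589.0, -111.0]]
top z 200 1137 [[247.0, -211.0], [460.0, -124.0]]
top z 250 1634 [[269.0, -215.0], [423.0, -127.0]]
top z 300 3364 [[307.0, -227.0], [521.0, -126.0]]
top z 350 7593 [[366.0, -230.0], [589.0, -135.0]]
top z 400 900 [[566.0, -225.0], [618.0, -155.0]]
side z 50 2043 [[265.0, -246.0], [881.0, -102.0]]
side z 100 1237 [[249.0, -209.0], [514.0, -120.0]]
side z 150 2306 [[252.0, -271.0], [587.0, -111.0]]
side z 200 784 [[193.0, -540.0], [490.0, -123.0]]
side z 250 1154 [[192.0, -538.0], [510.0, -126.0]]
side z 300 1704 [[165.0, -584.0], [533.0, -125.0]]
side z 350 1756 [[188.0, -581.0], [613.0, -132.0]]
side z 400 597 [[184.0, -584.0], [620.0, -152.0]]
side z 450 390 [[183.0, -589.0], [266.0, -538.0]]
```

```bash
cat > fit.py <<'E'
from h import *
from scipy.optimize import minimize
F={n:dict(np.load(f"pics/{n}.npz")) for n in("top","side")}
def W(p,m):
    c,s=np.cos(p[2]),np.sin(p[2]);m=np.asarray(m,float)
    return np.stack([p[0]+c*m[...,0]-s*m[...,1],p[1]+s*m[...,0]+c*m[...,1],m[...,2]],-1)
def seg(a,b,n=60):return np.linspace(a,b,n)
ed={"top":[seg((-200,-98,30),(-200,98,30)),seg((-198,100,30),(30,100,30)),seg((-198,-100,30),(20,-100,30)),seg((-200,100,0),(-200,-98,0))],
"side":[seg((-198,100,30),(30,100,30)),seg((-200,98,30),(-200,-60,30)),seg((-198,100,0),(120,100,0)),seg((130,100,0),(130,100,0),1)]}
G={}
for n in F:
    g=cv2.GaussianBlur(F[n]["color"],(0,0),.8).astype(np.float32)
    m=sum(np.hypot(cv2.Sobel(g[...,i],5,1,0),cv2.Sobel(g[...,i],5,0,1)) for i in range(3))
    G[n]=np.sqrt(cv2.GaussianBlur(m,(0,0),1.2))
def cost(p,names=("top","side")):
    s=0
    for n in names:
        for e in ed[n]:
            q=proj(F[n],W(p,e)).astype(np.float32)
            s-=len(e)*cv2.remap(G[n],q[:,:1],q[:,1:],1).mean()
    return s
if __name__=="__main__":
    for nm in(("top",),("side",),("top","side")):
        best=min(((cost((x,y,t),nm),x,y,t) for x in range(560,600,4) for y in range(265,301,4) for t in np.radians(np.arange(22,36,1))))
        r=minimize(cost,best[1:],args=(nm,),method="Nelder-Mead",options=dict(initial_simplex=np.array(best[1:])+[[0,0,0],[3,0,0],[0,3,0],[0,0,.02]]))
        p=r.x;print(nm,p.round(3),np.degrees(p[2]).round(2),r.fun.round(1),"pivot",W(p,(-110,-62,82)).round(1))
        v=np.array([471.5,98])-W(p,(-110,-62,82))[:2];print("lever",np.hypot(*v).round(1),(np.degrees(np.arctan2(v[1],v[0])-p[2])%360-208).round(1))
    np.save("pose.npy",p)
    out=[]
    for n,(x0,y0,k) in {"top":(170,90,200),"side":(180,180,200)}.items():
        s=4;w=cv2.resize(F[n]["color"][y0:y0+k,x0:x0+k,::-1].copy(),None,fx=s*.5*1,fy=s*.5*1,interpolation=cv2.INTER_CUBIC);s=2
        w=cv2.resize(w,None,fx=2,fy=2)[:600,:400*2][:, :] ;s=4
        for e in ed[n]+[seg((36,-100,209),(36,100,209)),W((-110,-62,0),np.array([[8.5*np.cos(a),8.5*np.sin(a),65] for a in np.linspace(0,6.28,20)]))]:
            q=((proj(F[n],W(p,e))-[x0,y0]+.5)*s).astype(np.int32);cv2.polylines(w,[q],False,(0,255,0),1)
        out.append(cv2.resize(w,(400,int(w.shape[0]*400/w.shape[1])) if n=="side" else (w.shape[1],w.shape[0])))
    cv2.imwrite("pics/ov_top.png",out[0])
E
python3 fit.py
```

```text
('top',) [5.78836e+02 2.83251e+02 5.10000e-01] 29.21 -4039.4 pivot [513.1 175.5  82. ]
lever 87.9 4.6
('side',) [5.95467e+02 2.98147e+02 5.63000e-01] 32.25 -3145.3 pivot [535.5 187.   82. ]
lever 109.6 -6.0
('top', 'side') [5.80114e+02 2.81880e+02 5.02000e-01] 28.79 -6967.1 pivot [513.6 174.6  82. ]
lever 87.4 4.4
```

View pics/ov_top.png

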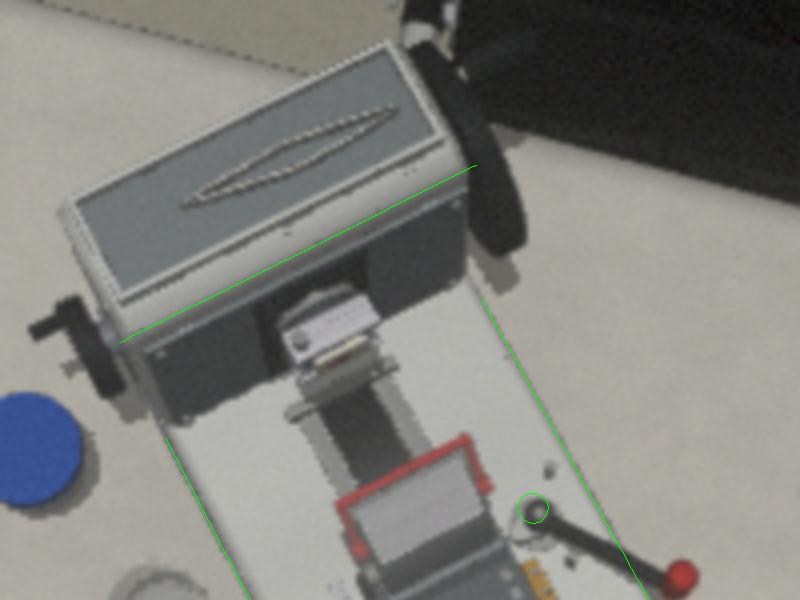

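The overlay fits: base edges and hub ring line up, with the pose about (579,283) and yaw 29°. The lever is near 0, with the handle at about (471,98). I'll raise the arm to clear the microscope, which is about 440 mm tall.

Emit:
move_arm(increments=[[[-1, 0, 0, -3.7, 0, 0, 0], [-1, 0, 0, -3.7, 0, 0, 0], [-1, 0, 0, -3.7, 0, 0, 0], [-1, 0, 0, -3.7, 0, 0, 0], [-1, 0, 0, -3.7, 0, 0, 0], [-1, 0, 0, -3.7, 0, 0, 0], [-1, 0, 0, -3.7, 0, 0, 0], [-1, 0, 0, -3.7, 0, 0, 0]]], force=20)

```text
clock: 0.77
eef_pos: [219.2, -584.7, 537.3]
tcp_rot: [-3.141, 0.0, 0.359]
ft_force: [1.5, -0.6, -0.6]
finger_gap: 38.0
```

Run:
```python
from fit import *
p=np.array([579,283,.507])
c,s=np.cos(p[2]),np.sin(p[2])
for n in F:
    X=cloud(F[n]);d=X[...,:2]-p[:2];mx=d[...,0]*c+d[...,1]*s;my=-d[...,0]*s+d[...,1]*c;z=X[...,2]
    print(n)
    for lo in(45,60,70,80,88,100,115):
        m=(z>lo)&(z<lo+10)&(abs(my)<45)&(mx>-240)&(mx<-60)
        if m.sum()>3: print(lo,m.sum(),'x',np.percentile(mx[m],[1,10,50,99]).round(),'y',np.percentile(my[m],[2,98]).round())
X=cloud(F["top"]);d=X[...,:2]-p[:2];mx=d[...,0]*c+d[...,1]*s;my=-d[...,0]*s+d[...,1]*c;z=X[...,2]
m=(abs(z-204)<8)&(mx>0)&(mx<160)&(abs(my)<180);print('roof',np.percentile(mx[m],[1,99]),np.percentile(my[m],[1,99]))
m=(z>40)&(mx>0)&(mx<160)&(my<-108)&(my>-180);print('wheel',np.percentile(mx[m],[1,99]),np.percentile(my[m],[1,99]),z[m].max())
```

```text
top
45 660 x [-179. -167. -144.  -90.] y [-43.  36.]
60 170 x [-181. -163. -121. -109.] y [-38.  31.]
70 147 x [-181. -169. -114. -100.] y [-35.  35.]
80 240 x [-181. -179. -109.  -95.] y [-36.  42.]
88 346 x [-181. -177. -102.  -85.] y [-41.  41.]
100 252 x [-94. -90. -84. -72.] y [-41.  34.]
115 108 x [-76. -73. -70. -66.] y [-43.  36.]
side
45 403 x [-178. -163. -140.  -66.] y [-40.  38.]
60 225 x [-178. -164.  -90.  -68.] y [-37.  34.]
70 170 x [-175. -167. -101.  -71.] y [-31.  41.]
80 180 x [-178. -170. -103.  -71.] y [-30.  42.]
88 189 x [-177. -174.  -97.  -70.] y [-35.  43.]
100 92 x [-91. -84. -73. -69.] y [-35.  38.]
115 70 x [-73. -70. -67. -64.] y [-41.  37.]
roof [ 54.85787655 117.65361015] [-95.14868162  90.582744  ]
wheel [ 18.16637391 132.73575568] [-173.53236237 -111.76979965] 171.87281315919674
```

Emit:
move_arm(increments=[[[-1, 1.7, -2.35, 0, 0, 0, 0], [-1, 1.7, -2.35, 0, 0, 0, 0], [-1, 1.7, -2.35, 0, 0, 0, 0], [-1, 1.7, -2.35, 0, 0, 0, 0], [-1, 1.7, -2.35, 0, 0, 0, 0], [-1, 1.7, -2.35, 0, 0, 0, 0], [-1, 1.7, -2.35, 0, 0, 0, 0], [-1, 1.7, -2.35, 0, 0, 0, 0]]])

```text
clock: 1.43
eef_pos: [280.9, -359.8, 535.4]
tcp_rot: [-3.141, 0.0, 0.359]
ft_force: [1.4, 0.3, 0.1]
finger_gap: 0.2
```

Emit:
move_arm(increments=[[[-1, 1.7, -2.35, 0, 0, 0, 0], [-1, 1.7, -2.35, 0, 0, 0, 0], [-1, 1.7, -2.35, 0, 0, 0, 0], [-1, 1.7, -2.35, 0, 0, 0, 0], [-1, 1.7, -2.35, 0, 0, 0, 0], [-1, 1.7, -2.35, 0, 0, 0, 0], [-1, 1.7, -2.35, 0, 0, 0, 0], [-1, 1.7, -2.35, 0, 0, 0, 0]]])

```text
clock: 2.1
eef_pos: [342.0, -136.1, 535.5]
tcp_rot: [3.141, 0.0, 0.359]
ft_force: [0.1, -0.3, 0.4]
finger_gap: 0.4
```

Emit:
move_arm(increments=[[[-1, 1.7, -2.35, 0, 0, 0, 0], [-1, 1.7, -2.35, 0, 0, 0, 0], [-1, 1.7, -2.35, 0, 0, 0, 0], [-1, 1.7, -2.35, 0, 0, 0, 0], [-1, 1.7, -2.35, 0, 0, 0, 0], [-1, 1.7, -2.35, 0, 0, 0, 0], [-1, 1.7, -2.35, 0, 0, 0, 0], [-1, 1.7, -2.35, 0, 0, 0, 0]]])

```text
clock: 2.77
eef_pos: [403.3, 87.6, 535.6]
tcp_rot: [3.141, -0.0, 0.359]
ft_force: [0.4, -1.1, -0.1]
finger_gap: 0.5
```

Emit:
move_arm(increments=[[[-1, 0, 0, 0, 0, 0, 6.5], [-1, 0, 0, 0, 0, 0, 6.5], [-1, 0, 0, 0, 0, 0, 6.5], [-1, 0, 0, 0, 0, 0, 6.5], [-1, 0, 0, 0, 0, 0, 6.5], [-1, 0, 0, 0, 0, 0, 6.5], [-1, 0, 0, 0, 0, 0, 6.5], [-1, 0, 0, 0, 0, 0, 6.5]]])

```text
clock: 3.43
eef_pos: [403.3, 86.1, 535.4]
tcp_rot: [3.141, 0.0, -0.554]
ft_force: [0.0, 0.5, 0.6]
finger_gap: 0.5
```

Run:
```python
from cell import *
s=sense();print(s["joints"].round(2),s["eef_pos"],s["tcp_rot"],s["clock"])
```

```text
[ 0.55 -0.04 -0.81  1.47 -0.03  1.7  -2.39] [403.25602423  86.10850294 535.38941212] [ 3.14113747e+00  3.40621147e-04 -5.54351879e-01] 3.4333
```

Emit:
move_arm(increments=[[[-1, 0.14, -0.57, 3.6, 0, 0, 0], [-1, 0.14, -0.57, 3.6, 0, 0, 0], [-1, 0.14, -0.57, 3.6, 0, 0, 0], [-1, 0.14, -0.57, 3.6, 0, 0, 0], [-1, 0.14, -0.57, 3.6, 0, 0, 0], [-1, 0.14, -0.57, 3.6, 0, 0, 0], [-1, 0.14, -0.57, 3.6, 0, 0, 0], [-1, 0.14, -0.57, 3.6, 0, 0, 0]]])

```text
clock: 4.1
eef_pos: [436.5, 119.3, 245.9]
tcp_rot: [3.142, -0.0, -0.549]
ft_force: [0.7, -0.0, -0.4]
finger_gap: 0.6
```

Run:
```python
from cell import *
import cv2,numpy as np
s=sense();print(s["joints"].round(2),s["eef_pos"],s["tcp_rot"],s["clock"])
f=grab_frame("wrist");np.savez("pics/w1.npz",**f,p=s["eef_pos"],r=s["tcp_rot"]);print(f["mount"],f["fx"],f["cx"],f["cy"])
cv2.imwrite("pics/w1.png",f["color"][...,::-1])
```

```text
[ 0.41  0.2  -0.88  1.94  0.18  1.07 -2.66] [436.49840149 119.26030161 245.9435499 ] [ 3.14155723e+00 -2.93324762e-04 -5.48814868e-01] 4.1
[[ 6.45763086e-04 -9.57562229e-01 -2.88225884e-01  7.91525524e+01]
 [ 9.99999785e-01  6.50617451e-04  7.89528339e-05 -9.67234865e-01]
 [ 1.11922538e-04 -2.88225873e-01  9.57562444e-01 -1.45110827e+02]
 [ 0.00000000e+00  0.00000000e+00  0.00000000e+00  1.00000000e+00]] 325.19226210127806 277.7809763707599 204.94921287431916
```

View pics/w1.png

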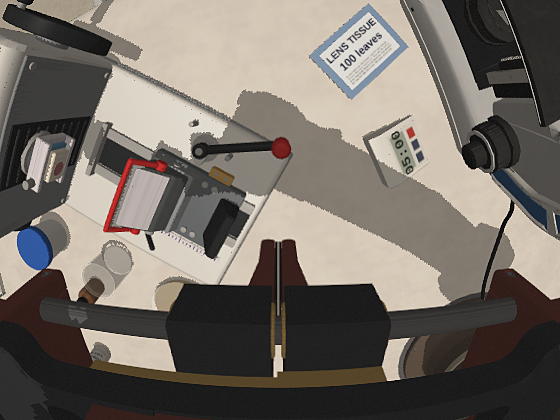

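```bash
cat > wr.py <<'E'
from h import *
from scipy.spatial.transform import Rotation as Ro
def ray(f,u,v,z):
    d=np.array([u-f["cx"],v-f["cy"]])/float(f["fx"]);t=np.hypot(*d)
    c=np.r_[d/t*np.sin(t),np.cos(t)]
    R=Ro.from_euler("xyz",f["r"]).as_matrix();M=f["mount"]
    o=R@M[:3,3]+f["p"];w=R@M[:3,:3]@c
    return o+w*(z-o[2])/w[2]
E
python3 - <<'E'
from wr import *
f=dict(np.load("pics/w1.npz"))
c=f["color"].astype(int);m=(c[...,0]>120)&(c[...,1]<60)&(c[...,2]<60);m[:,:250]=0;m[200:]=0
v,u=np.nonzero(m);print(u.mean(),v.mean(),u.min(),u.max(),v.min(),v.max())
print('handle',ray(f,u.mean(),v.mean(),95),'hub',ray(f,199,150,65))
for q in [(291,159),(218,284),(226,258),(206,250),(240,204)]:print(q,ray(f,*q,30),ray(f,*q,92))
E
```

```text
364.2923076923077 136.76923076923077 277 413 128 147
handle [443.08173091  22.28372222  95.        ] hub [513.10692431 168.20526061  65.        ]
(291, 159) [449.9995459   94.78211284  30.        ] [459.35735095  92.04129586  92.        ]
(218, 284) [360.98049789 257.14826556  30.        ] [385.62360915 226.52783835  92.        ]
(226, 258) [386.6425497  226.16515999  30.        ] [406.87927459 200.86478806  92.        ]
(206, 250) [408.44918241 241.72725123  30.        ] [424.94152825 213.75473963  92.        ]
(240, 204) [435.74602071 172.34449468  30.        ] [447.55127383 156.28557576  92.        ]
```

Run:
```python
from wr import *
f=dict(np.load("pics/w1.npz"))
print(ray(f,281,146,101),ray(f,282,149,95))
```

```text
[475.46793859  93.20458788 101.        ] [472.02781205  94.16109461  95.        ]
```

Emit:
move_arm(increments=[[[-1, 0, 0, 1.0, 0, 0, -1.5], [-1, 0, 0, 1.5, 0, 0, -1.5], [-1, 0, 0, 2.0, 0, 0, -1.5], [-1, 0, 0, 2.0, 0, 0, -1.5], [-1, 0, 0, 2.0, 0, 0, -1.5], [-1, 0, 0, 2.0, 0, 0, -1.5], [-1, 0, 0, 1.5, 0, 0, 0], [-1, 0, 0, 1.0, 0, 0, 0]]])

```text
clock: 4.82
eef_pos: [437.4, 118.8, 117.9]
tcp_rot: [3.142, -0.001, -0.391]
ft_force: [-1.4, 0.4, 0.4]
finger_gap: 0.8
```

```bash
cat > plan.py <<'E'
import numpy as np
def rows(start,wps):
    """start,wps: (x,y,z,yawdeg) tool down -> rows [x,y,z cm, turn deg about tool z]"""
    p=np.array(start,float);out=[]
    for w in wps:
        w=np.array(w,float);a=np.radians(p[3]);d=w-p
        r=[(np.cos(a)*d[0]+np.sin(a)*d[1])/10,(np.sin(a)*d[0]-np.cos(a)*d[1])/10,-d[2]/10,-d[3]]
        r=np.round(r,2);out.append(r)
        a=np.radians(p[3]);x,y=r[0]*10,r[1]*10
        p=p+[np.cos(a)*x+np.sin(a)*y,np.sin(a)*x-np.cos(a)*y,-r[2]*10,-r[3]]
    return out,p
def arc(piv,a,d,z,yaw):
    t=np.radians(a);r=np.array([np.cos(t),np.sin(t)]);q=np.array([-r[1],r[0]])
    return (*(np.array(piv)+85*r-d*q),z,yaw)
def show(o):
    for i in range(0,len(o),8):print([[-1,*map(float,r[:3]),0,0,float(r[3])] for r in o[i:i+8]])
E
python3 - <<'E'
from cell import *
from plan import *
s=sense();print(s["joints"].round(2))
P=(513,173)
w=[arc(P,237,d,90,-22) for d in(38,34,30)]+[arc(P,a,19,90,max(a-270,-22)) for a in np.linspace(237,330,29)]
o,p=rows((437.4,118.8,118,-22.4),w);show(o);print(p,w[0],w[2],w[3])
E
```

```text
[ 0.3   0.4  -0.82  2.09  0.4   0.81 -2.72]
[[-1, -0.37, -0.24, 2.8, 0, 0, -0.4], [-1, 0.39, 0.08, -0.0, 0, 0, -0.0], [-1, 0.39, 0.08, -0.0, 0, 0, -0.0], [-1, 1.08, 0.21, -0.0, 0, 0, -0.0], [-1, 0.47, 0.19, -0.0, 0, 0, -0.0], [-1, 0.48, 0.16, -0.0, 0, 0, -0.0], [-1, 0.48, 0.13, -0.0, 0, 0, -0.0], [-1, 0.5, 0.1, -0.0, 0, 0, -2.29]]
[[-1, 0.49, 0.1, -0.0, 0, 0, -3.32], [-1, 0.5, 0.1, -0.0, 0, 0, -3.32], [-1, 0.49, 0.09, -0.0, 0, 0, -3.32], [-1, 0.5, 0.1, -0.0, 0, 0, -3.32], [-1, 0.5, 0.09, -0.0, 0, 0, -3.32], [-1, 0.49, 0.1, -0.0, 0, 0, -3.32], [-1, 0.5, 0.1, -0.0, 0, 0, -3.33], [-1, 0.49, 0.09, -0.0, 0, 0, -3.32]]
[[-1, 0.5, 0.1, -0.0, 0, 0, -3.32], [-1, 0.49, 0.09, -0.0, 0, 0, -3.32], [-1, 0.5, 0.1, -0.0, 0, 0, -3.32], [-1, 0.5, 0.09, -0.0, 0, 0, -3.32], [-1, 0.49, 0.1, -0.0, 0, 0, -3.32], [-1, 0.5, 0.1, -0.0, 0, 0, -3.33], [-1, 0.49, 0.09, -0.0, 0, 0, -3.32], [-1, 0.5, 0.1, -0.0, 0, 0, -3.32]]
[[-1, 0.49, 0.09, -0.0, 0, 0, -3.32], [-1, 0.5, 0.1, -0.0, 0, 0, -3.32], [-1, 0.5, 0.1, -0.0, 0, 0, -3.32], [-1, 0.49, 0.09, -0.0, 0, 0, -3.32], [-1, 0.5, 0.1, -0.0, 0, 0, -3.33], [-1, 0.49, 0.09, -0.0, 0, 0, -3.32], [-1, 0.5, 0.1, -0.0, 0, 0, -3.32], [-1, 0.49, 0.09, -0.0, 0, 0, -3.32]]
[577.05533965 114.03144802  90.          60.        ] (np.float64(434.8362004417966), np.float64(122.40928505520998), 90, -22) (np.float64(441.54556498536), np.float64(118.05217277508976), 90, -22) (np.float64(450.77094123275964), np.float64(112.06114338992447), 90, -22)
```

Emit:
move_arm(increments=[[[-1, 0, 0, 0.5, 0, 0, -1.5], [-1, 0, 0, 0.5, 0, 0, -1.5], [-1, 0, 0, 0.5, 0, 0, -1.5], [-1, 0, 0, 0.5, 0, 0, -1.5], [-1, 0, 0, 0.4, 0, 0, -1.5], [-1, 0.3, 0.1, 0.4, 0, 0, -1.5], [-1, 0.4, 0.1, 0, 0, 0, -1], [-1, 0.4, 0.1, 0, 0, 0, 0]]])

```text
clock: 5.48
eef_pos: [447.1, 113.5, 89.5]
tcp_rot: [3.141, 0.0, -0.216]
ft_force: [0.3, 0.1, -0.6]
finger_gap: 0.5
```

Run:
```python
from cell import *
from plan import *
s=sense();print(s["joints"].round(2),s["eef_pos"],s["tcp_rot"],s["ft_force"])
P=(513,173)
e=s["eef_pos"]
w=[arc(P,a,19,90,max(a-270,-12)) for a in np.linspace(237,330,32)]
o,p=rows((e[0],e[1],90,np.degrees(s["tcp_rot"][2])),w);show(o);print(p)
```

```text
[ 0.31  0.47 -0.82  2.09  0.49  0.78 -2.6 ] [447.12851268 113.45045964  89.54716239] [ 3.14149370e+00  2.32154041e-04 -2.15550596e-01] [ 0.29418993  0.12543023 -0.55129005]
[[-1, 0.39, 0.06, -0.0, 0, 0, -0.35], [-1, 0.38, 0.24, -0.0, 0, 0, -0.0], [-1, 0.4, 0.22, -0.0, 0, 0, -0.0], [-1, 0.41, 0.2, -0.0, 0, 0, -0.0], [-1, 0.42, 0.18, -0.0, 0, 0, -0.0], [-1, 0.43, 0.16, -0.0, 0, 0, -0.0], [-1, 0.43, 0.13, -0.0, 0, 0, -0.0], [-1, 0.45, 0.11, -0.0, 0, 0, -0.0]]
[[-1, 0.44, 0.09, -0.0, 0, 0, -3.0], [-1, 0.45, 0.09, -0.0, 0, 0, -3.0], [-1, 0.45, 0.09, -0.0, 0, 0, -3.0], [-1, 0.45, 0.08, -0.0, 0, 0, -3.0], [-1, 0.44, 0.09, -0.0, 0, 0, -3.0], [-1, 0.45, 0.09, -0.0, 0, 0, -3.0], [-1, 0.45, 0.09, -0.0, 0, 0, -3.0], [-1, 0.45, 0.09, -0.0, 0, 0, -3.0]]
[[-1, 0.44, 0.08, -0.0, 0, 0, -3.0], [-1, 0.45, 0.09, -0.0, 0, 0, -3.0], [-1, 0.45, 0.09, -0.0, 0, 0, -3.0], [-1, 0.45, 0.09, -0.0, 0, 0, -3.0], [-1, 0.44, 0.08, -0.0, 0, 0, -3.0], [-1, 0.45, 0.09, -0.0, 0, 0, -3.0], [-1, 0.45, 0.09, -0.0, 0, 0, -3.0], [-1, 0.44, 0.09, -0.0, 0, 0, -3.0]]
[[-1, 0.45, 0.09, -0.0, 0, 0, -3.0], [-1, 0.45, 0.08, -0.0, 0, 0, -3.0], [-1, 0.45, 0.09, -0.0, 0, 0, -3.0], [-1, 0.44, 0.09, -0.0, 0, 0, -3.0], [-1, 0.45, 0.09, -0.0, 0, 0, -3.0], [-1, 0.45, 0.08, -0.0, 0, 0, -3.0], [-1, 0.45, 0.09, -0.0, 0, 0, -3.0], [-1, 0.44, 0.09, -0.0, 0, 0, -3.0]]
[577.08727823 114.00724046  90.          59.99986055]
```

Emit:
move_arm(increments=[[[-1, 0.4, 0.1, 0, 0, 0, 0], [-1, 0.4, 0.25, 0, 0, 0, 0], [-1, 0.4, 0.2, 0, 0, 0, 0], [-1, 0.4, 0.2, 0, 0, 0, 0], [-1, 0.4, 0.2, 0, 0, 0, 0], [-1, 0.45, 0.15, 0, 0, 0, 0], [-1, 0.45, 0.15, 0, 0, 0, 0], [-1, 0.45, 0.1, 0, 0, 0, 0]]])

```text
clock: 6.15
eef_pos: [476.7, 93.2, 89.6]
tcp_rot: [3.142, 0.0, -0.217]
ft_force: [-2.7, 3.4, -1.2]
finger_gap: 0.8
```

Emit:
move_arm(increments=[[[-1, 0.45, 0.09, 0, 0, 0, -3], [-1, 0.45, 0.09, 0, 0, 0, -3], [-1, 0.45, 0.09, 0, 0, 0, -3], [-1, 0.45, 0.09, 0, 0, 0, -3], [-1, 0.45, 0.09, 0, 0, 0, -3], [-1, 0.45, 0.09, 0, 0, 0, -3], [-1, 0.45, 0.09, 0, 0, 0, -3], [-1, 0.45, 0.09, 0, 0, 0, -3]]])

```text
clock: 6.82
eef_pos: [511.9, 84.4, 89.4]
tcp_rot: [3.141, 0.001, 0.204]
ft_force: [-3.3, 2.5, 1.0]
finger_gap: 0.4
```

Run:
```python
from cell import *
import cv2,numpy as np
s=sense();print(s["joints"].round(2),s["eef_pos"],s["tcp_rot"],s["clock"])
f=grab_frame("top");cv2.imwrite("pics/t2.png",cv2.resize(f["color"][150:330,220:460,::-1],None,fx=3,fy=3))
```

```text
[ 0.41  0.58 -0.88  1.96  0.59  0.88 -2.15] [511.91270085  84.44187842  89.39074145] [3.14115863e+00 1.32759982e-03 2.04043066e-01] 6.8167
```

View pics/t2.png

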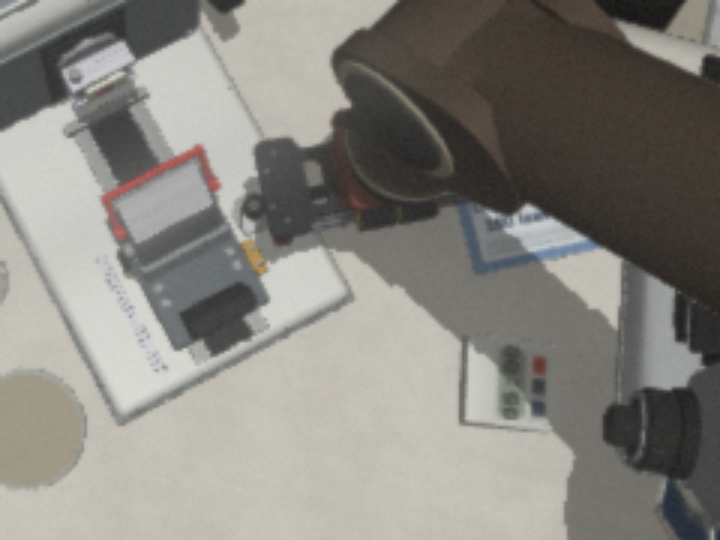

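The forearm comes over from the right and the gripper is beside the lever at crop (270,200). The 4 N force matches the handle friction, so I'll continue the arc.

Emit:
move_arm(increments=[[[-1, 0.45, 0.09, 0, 0, 0, -3], [-1, 0.45, 0.09, 0, 0, 0, -3], [-1, 0.45, 0.09, 0, 0, 0, -3], [-1, 0.45, 0.09, 0, 0, 0, -3], [-1, 0.45, 0.09, 0, 0, 0, -3], [-1, 0.45, 0.09, 0, 0, 0, -3], [-1, 0.45, 0.09, 0, 0, 0, -3], [-1, 0.45, 0.09, 0, 0, 0, -3]]])

```text
clock: 7.53
eef_pos: [547.5, 90.5, 89.2]
tcp_rot: [3.141, 0.002, 0.621]
ft_force: [-4.2, -1.4, 0.1]
finger_gap: 0.4
```

Run:
```python
from cell import *
from plan import *
s=sense();e=s["eef_pos"];print(s["joints"].round(2),s["ft_force"],np.degrees(s["tcp_rot"]))
P=(513,173);d=e[:2]-P
print(np.hypot(*d),np.degrees(np.arctan2(d[1],d[0]))%360+np.degrees(np.arctan(19/85)))
o,p=rows((e[0],e[1],90,np.degrees(s["tcp_rot"][2])),[arc(P,a,19,90,min(a-270,56)) for a in np.linspace(308,331,8)]);show(o);print(p)
```

```text
[ 0.43  0.68 -0.95  1.87  0.67  0.96 -1.78] [-4.15090758 -1.41381846  0.12900138] [1.79969118e+02 1.38322764e-01 3.55827929e+01]
89.38183885367069 305.3067114691409
[[-1, 0.45, -0.14, -0.0, 0, 0, -2.42], [-1, 0.49, 0.09, -0.0, 0, 0, -3.28], [-1, 0.49, 0.1, -0.0, 0, 0, -3.29], [-1, 0.49, 0.09, -0.0, 0, 0, -3.28], [-1, 0.49, 0.1, -0.0, 0, 0, -3.29], [-1, 0.49, 0.09, -0.0, 0, 0, -3.29], [-1, 0.49, 0.1, -0.0, 0, 0, -1.57], [-1, 0.5, 0.08, -0.0, 0, 0, 0.0]]
[578.15398997 115.20494176  90.          56.00279293]
```

Emit:
move_arm(increments=[[[-1, 0.45, -0.1, 0, 0, 0, -2.5], [-1, 0.5, 0.1, 0, 0, 0, -3], [-1, 0.5, 0.1, 0, 0, 0, -3], [-1, 0.5, 0.1, 0, 0, 0, -3], [-1, 0.5, 0.1, 0, 0, 0, -3], [-1, 0.5, 0.1, 0, 0, 0, -3], [-1, 0.5, 0.1, 0, 0, 0, -2], [-1, 0.3, 0.05, 0, 0, 0, 0]]])

```text
clock: 8.2
eef_pos: [575.5, 110.6, 88.4]
tcp_rot: [-3.14, 0.011, 0.96]
ft_force: [-19.4, -14.7, 16.7]
finger_gap: 0.7
```

Run:
```python
from cell import *
from plan import *
s=sense();e=s["eef_pos"];print(s["joints"].round(2),s["ft_force"],np.degrees(s["tcp_rot"]))
P=(513,173);d=e[:2]-P
print(np.hypot(*d),np.degrees(np.arctan2(d[1],d[0]))%360+np.degrees(np.arctan(19/85)))
import cv2
np_s=s
f=grab_frame("wrist");np.savez("pics/w2.npz",**f,p=s["eef_pos"],r=s["tcp_rot"])
cv2.imwrite("pics/w2.png",f["color"][...,::-1])
```

```text
[ 0.41  0.75 -1.01  1.78  0.74  1.04 -1.49] [-19.42897542 -14.68774895  16.67931943] [-179.90534187    0.61249998   55.01720988]
88.34032328886367 327.66796432925963
```

View pics/w2.png

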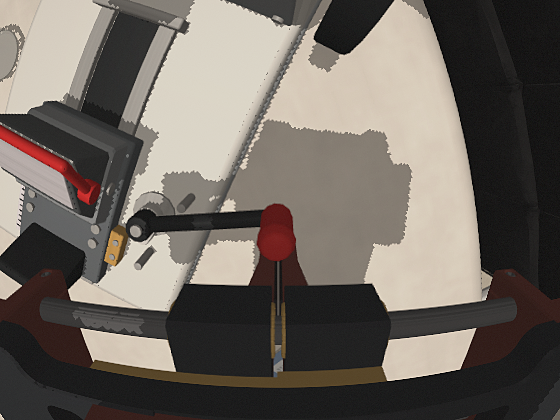

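The lever is at its stop: the reaction rose to about 24 N and the handle sits against the fingers at (277,230). I'll back off, rise and go behind the push plate.

Emit:
move_arm(increments=[[[-1, -0.5, 0, 0, 0, 0, 0], [-1, -1.0, 0, 0, 0, 0, 0], [-1, -1.0, 0, -0.5, 0, 0, 0], [-1, 0, 0, -2, 0, 0, 0], [-1, 0, 0, -2, 0, 0, 0], [-1, 0, 0, -2, 0, 0, 0], [-1, 0, 0, -2, 0, 0, 0], [-1, 0, 0, -1.5, 0, 0, 0]]])

```text
clock: 8.92
eef_pos: [564.4, 93.2, 191.7]
tcp_rot: [3.14, -0.001, 0.96]
ft_force: [0.1, 0.4, -0.1]
finger_gap: 0.3
```

Run:
```python
from cell import *
from plan import *
s=sense();e=s["eef_pos"];print(s["joints"].round(2),s["ft_force"],np.degrees(s["tcp_rot"]),e)
st=(*e,np.degrees(s["tcp_rot"][2]));w=np.linspace(st,(388,178,190,29),9)[1:]
o,p=rows(st,w);show(o);print(p)
```

```text
[ 0.53  0.62 -1.12  1.74  0.61  1.18 -1.38] [ 0.06159391  0.39846569 -0.13208737] [ 1.79889032e+02 -5.64493506e-02  5.49815411e+01] [564.3766762   93.22361488 191.72297352]
[[-1, -0.4, -2.41, 0.02, 0, 0, 3.25], [-1, -0.53, -2.39, 0.02, 0, 0, 3.25], [-1, -0.67, -2.35, 0.02, 0, 0, 3.24], [-1, -0.8, -2.32, 0.03, 0, 0, 3.25], [-1, -0.93, -2.26, 0.02, 0, 0, 3.25], [-1, -1.05, -2.21, 0.02, 0, 0, 3.25], [-1, -1.18, -2.14, 0.02, 0, 0, 3.24], [-1, -1.3, -2.07, 0.02, 0, 0, 3.25]]
[388.02913052 178.01808434 190.02297352  29.00154106]
```

Emit:
move_arm(increments=[[[-1, -0.4, -2.4, 0, 0, 0, 3.25], [-1, -0.5, -2.4, 0, 0, 0, 3.25], [-1, -0.65, -2.35, 0, 0, 0, 3.25], [-1, -0.8, -2.3, 0, 0, 0, 3.25], [-1, -0.95, -2.25, 0, 0, 0, 3.25], [-1, -1.05, -2.2, 0, 0, 0, 3.25], [-1, -1.2, -2.15, 0, 0, 0, 3.25], [-1, -1.3, -2.1, 0, 0, 0, 3.25]]])

```text
clock: 9.58
eef_pos: [386.6, 178.5, 189.7]
tcp_rot: [3.141, -0.0, 0.503]
ft_force: [-0.5, 1.2, -0.2]
finger_gap: 0.6
```

Run:
```python
from cell import *
import numpy as np,cv2
s=sense();e=s["eef_pos"];print(s["joints"].round(2),s["ft_force"],np.degrees(s["tcp_rot"]),e)
f=grab_frame("wrist");np.savez("pics/w3.npz",**f,p=s["eef_pos"],r=s["tcp_rot"])
cv2.imwrite("pics/w3.png",f["color"][...,::-1])
```

```text
[ 0.46  0.33 -1.18  2.06  0.37  0.98 -1.98] [-0.54345875  1.20215543 -0.21424371] [ 1.79944609e+02 -2.54415444e-02  2.88234005e+01] [386.63626559 178.54278694 189.74446097]
```

View pics/w3.png

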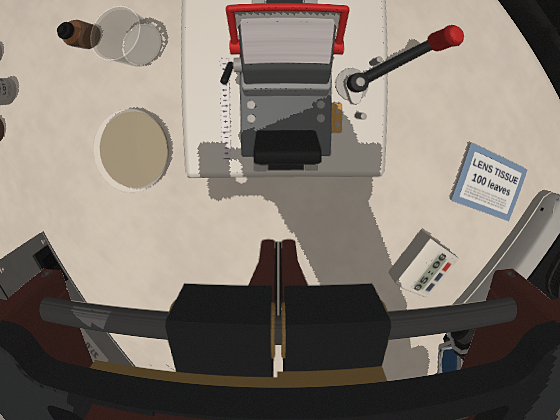

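The gripper is square behind the plate. The plate centre is at column 287 and the fingers at 278, so I'll shift right about 6 mm, descend and push.

Emit:
move_arm(increments=[[[-1, 0, 0.1, 1.0, 0, 0, 0], [-1, 0, 0.1, 1.6, 0, 0, 0], [-1, 0, 0.1, 1.8, 0, 0, 0], [-1, 0, 0.1, 1.8, 0, 0, 0], [-1, 0, 0.1, 1.8, 0, 0, 0], [-1, 0, 0.1, 1.5, 0, 0, 0], [-1, 0, 0, 1.1, 0, 0, 0], [-1, 0, 0, 0.7, 0, 0, 0]]])

```text
clock: 10.3
eef_pos: [390.6, 172.5, 74.8]
tcp_rot: [-3.141, 0.002, 0.507]
ft_force: [-0.4, -0.5, -0.4]
finger_gap: 0.5
```

Emit:
move_arm(increments=[[[-1, 0.5, 0, 0, 0, 0, 0], [-1, 0.6, 0, 0, 0, 0, 0], [-1, 0.6, 0, 0, 0, 0, 0], [-1, 0.6, 0, 0, 0, 0, 0], [-1, 0.6, 0, 0, 0, 0, 0], [-1, 0.6, 0, 0, 0, 0, 0], [-1, 0.6, 0, 0, 0, 0, 0], [-1, 0.6, 0, 0, 0, 0, 0]]])

```text
clock: 10.97
eef_pos: [431.8, 196.4, 76.7]
tcp_rot: [3.141, 0.001, 0.507]
ft_force: [-3.1, -2.2, 2.6]
finger_gap: 0.8
```

Emit:
move_arm(increments=[[[-1, 0.5, 0, 0, 0, 0, 0], [-1, 0.5, 0, 0, 0, 0, 0], [-1, 0.5, 0, 0, 0, 0, 0], [-1, 0.4, 0, 0, 0, 0, 0], [-1, 0.4, 0, 0, 0, 0, 0], [-1, 0.4, 0, 0, 0, 0, 0], [-1, 0.3, 0, 0, 0, 0, 0], [-1, 0.2, 0, 0, 0, 0, 0]]])

```text
clock: 11.63
eef_pos: [458.4, 211.3, 76.4]
tcp_rot: [3.141, 0.003, 0.507]
ft_force: [-12.4, -7.0, 10.8]
finger_gap: 0.4
```

Emit:
move_arm(increments=[[[-1, 0.1, 0, 0, 0, 0, 0], [-1, 0.1, 0, 0, 0, 0, 0], [-1, 0.1, 0, 0, 0, 0, 0], [-1, 0.1, 0, 0, 0, 0, 0], [-1, 0.1, 0, 0, 0, 0, 0], [-1, 0.1, 0, 0, 0, 0, 0], [-1, 0, 0, 0, 0, 0, 0], [-1, 0, 0, 0, 0, 0, 0]]])

```text
clock: 12.3
eef_pos: [458.5, 211.3, 75.6]
tcp_rot: [3.138, 0.014, 0.508]
ft_force: [-25.4, -13.4, 22.6]
finger_gap: 0.1
```

Run:
```python
from cell import *
import cv2,numpy as np
s=sense();print(s["joints"].round(2),s["clock"])
out=[]
f=grab_frame("side");np.savez("pics/s4.npz",**f)
b=np.load("pics/side.npz")["color"]
c=lambda i:cv2.resize(i[190:300,230:340,::-1],None,fx=3.6,fy=3.6,interpolation=2)
g=grab_frame("wrist");np.savez("pics/w4.npz",**g,p=s["eef_pos"],r=s["tcp_rot"])
cv2.imwrite("pics/s4.png",np.hstack([c(f["color"]),cv2.resize(g["color"][0:270,140:420,::-1],(400,386)) if 0 else cv2.resize(g["color"][:270,140:413,::-1],(400,396))]))
```

```text
[ 0.17  0.62 -0.93  1.99  0.65  0.88 -2.17] 12.3
```

View pics/s4.png

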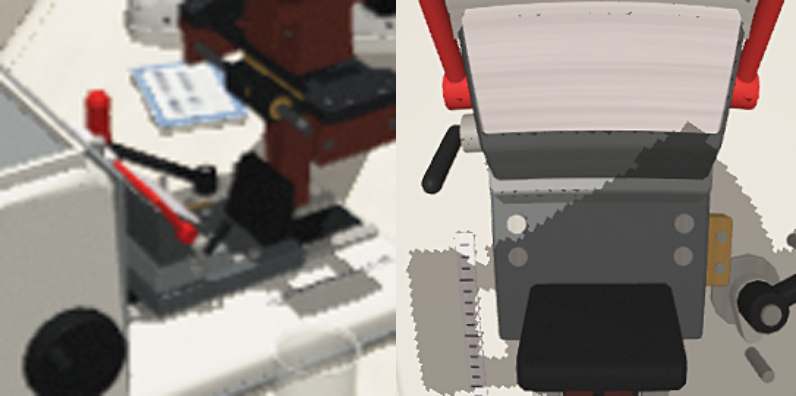

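Run:
```python
from fit import *
p=np.array([579,283,.507]);c,s=np.cos(p[2]),np.sin(p[2])
for n in("side","s4"):
    f=dict(np.load(f"pics/{n}.npz"));X=cloud(f);d=X[...,:2]-p[:2];mx=d[...,0]*c+d[...,1]*s;my=-d[...,0]*s+d[...,1]*c;z=X[...,2]
    col=f["color"].astype(int);red=(col[...,0]>130)&(col[...,1]<60)&(col[...,2]<60)&(abs(my)<50)&(mx>-150)&(z>100)
    print(n,'guard',red.sum(),np.nanpercentile(mx[red],[5,50,95]).round(1))
    for lo in(70,80,88):
        m=(z>lo)&(z<lo+8)&(abs(my)<28)&(mx>-190)&(mx<-60)&(col.sum(-1)<90)
        print(lo,m.sum(),np.percentile(mx[m],[2,10,25,50]).round())
```

```text
side guard 40 [-81.9 -67.8 -65.3]
70 55 [-175. -171. -167. -165.]
80 49 [-177. -172. -169. -168.]
88 47 [-176. -175. -173. -171.]
s4 guard 36 [-32.7 -18.2 -14.4]
70 54 [-125. -122. -116. -114.]
80 56 [-128. -124. -118. -117.]
88 65 [-128. -126. -124. -121.]
```

The carriage has moved about 50 mm from a start not exactly at 0. It won't move further under a 28 N push, against 3 N of sliding friction, so it is at a hard stop and the shoe is past the hub. I'll back off and go round to the front side of the handle.

Emit:
move_arm(increments=[[[-1, -0.6, 0, 0, 0, 0, 0], [-1, -1.0, 0, 0, 0, 0, 0], [-1, -1.0, 0, -0.5, 0, 0, 0], [-1, 0, 0, -2.5, 0, 0, 0], [-1, 0, 0, -2.5, 0, 0, 0], [-1, 0, 0, -2.5, 0, 0, 0], [-1, 0, 0, -2.5, 0, 0, 0], [-1, 0, 0, -2, 0, 0, 0]]])

```text
clock: 13.07
eef_pos: [442.3, 202.6, 203.8]
tcp_rot: [3.141, -0.003, 0.507]
ft_force: [0.8, 0.4, 0.2]
finger_gap: 0.6
```

Run:
```python
from cell import *
from plan import *
s=sense();e=s["eef_pos"];print(s["joints"].round(2),s["ft_force"],np.degrees(s["tcp_rot"]),e)
st=(*e,np.degrees(s["tcp_rot"][2]));w=np.linspace(st,(611,141.5,e[2],29),9)[1:]
o,p=rows(st,w);show(o);print(p)
```

```text
[ 0.35  0.42 -1.11  1.92  0.43  1.06 -2.  ] [0.8478604  0.39603704 0.20188821] [ 1.79982024e+02 -1.44628230e-01  2.90701953e+01] [442.27893317 202.5974444  203.84135391]
[[-1, 1.47, 1.69, -0.0, 0, 0, 0.01], [-1, 1.47, 1.69, -0.0, 0, 0, 0.01], [-1, 1.48, 1.7, -0.0, 0, 0, 0.01], [-1, 1.47, 1.69, -0.0, 0, 0, 0.01], [-1, 1.47, 1.69, -0.0, 0, 0, 0.0], [-1, 1.48, 1.69, -0.0, 0, 0, 0.01], [-1, 1.47, 1.69, -0.0, 0, 0, 0.01], [-1, 1.48, 1.69, -0.0, 0, 0, 0.01]]
[611.03291289 141.53511711 203.84135391  29.00019533]
```

Emit:
move_arm(increments=[[[-1, 1.2, 2.0, 0, 0, 0, 0], [-1, 1.2, 2.0, 0, 0, 0, 0], [-1, 1.4, 2.0, 0, 0, 0, 0], [-1, 1.6, 2.0, 0, 0, 0, 0], [-1, 1.6, 1.6, 0, 0, 0, 0], [-1, 1.6, 1.5, 0, 0, 0, 0], [-1, 1.6, 1.4, 0, 0, 0, 0], [-1, 1.6, 1.0, 0, 0, 0, 0]]])

```text
clock: 13.73
eef_pos: [612.3, 140.1, 201.9]
tcp_rot: [3.141, -0.001, 0.505]
ft_force: [0.3, -0.0, 1.2]
finger_gap: 0.7
```

Run:
```python
from cell import *
import numpy as np,cv2
s=sense();e=s["eef_pos"];print(s["joints"].round(2),s["ft_force"],np.degrees(s["tcp_rot"]),e)
f=grab_frame("wrist");np.savez("pics/w5.npz",**f,p=s["eef_pos"],r=s["tcp_rot"])
cv2.imwrite("pics/w5.png",f["color"][...,::-1])
```

```text
[ 0.34  0.64 -0.98  1.59  0.56  1.21 -1.81] [ 0.25674373 -0.04802646  1.24578584] [ 1.79963197e+02 -6.47522527e-02  2.89568806e+01] [612.3182526  140.0599841  201.93473404]
```

View pics/w5.png

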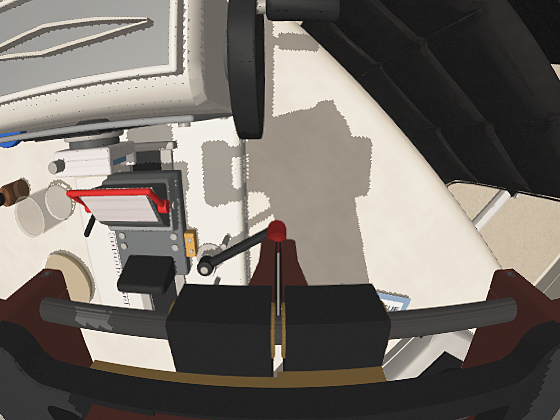

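Run:
```python
from wr import *
f=dict(np.load("pics/w5.npz"))
for z in(101,95):print(ray(f,277,231,z))
print('hub',ray(f,205,268,70),'wheel nearest',ray(f,250,137,150), 'tip check',ray(f,278,240,185),'headclamp rear',ray(f,150,175,130))
g=dict(np.load("pics/w2.npz"));print('w2 handle top',ray(g,277,235,101))
```

```text
[597.85617672 133.27851277 101.        ]
[595.80773527 132.16190115  95.        ]
hub [518.83850971 169.88127688  70.        ] wheel nearest [659.68095475 186.0317153  150.        ] tip check [622.22544309 145.91087771 185.        ] headclamp rear [600.25574984 238.56618198 130.        ]
w2 handle top [590.5854918  132.68779637 101.        ]
```

Emit:
move_arm(increments=[[[-1, 0.4, 0, 0, 0, 0, 0], [-1, 0.3, -0.2, 0.8, 0, 0, 0], [-1, 0, -0.2, 1.5, 0, 0, 0], [-1, 0, 0, 1.5, 0, 0, 0], [-1, 0, 0, 1.2, 0, 0, 0], [-1, 0, 0, 1.0, 0, 0, 0], [-1, 0, 0, 0.5, 0, 0, 0], [-1, 0, 0, 0, 0, 0, 0]]])

```text
clock: 14.45
eef_pos: [614.2, 148.1, 135.2]
tcp_rot: [-3.141, 0.002, 0.507]
ft_force: [-0.5, 0.2, -0.9]
finger_gap: 0.6
```

Run:
```python
from cell import *
import numpy as np,cv2
s=sense();e=s["eef_pos"];print(s["joints"].round(2),s["ft_force"],np.degrees(s["tcp_rot"]),e)
f=grab_frame("wrist");np.savez("pics/w6.npz",**f,p=s["eef_pos"],r=s["tcp_rot"])
from wr import *
f=dict(np.load("pics/w6.npz"))
c=f["color"].astype(int);m=(c[...,0]>110)&(c[...,1]<50)&(c[...,2]<50);m[:,:200]=0;m[:,340:]=0
v,u=np.nonzero(m);print(len(u),u.min(),u.max(),v.min(),v.max(),ray(f,u.mean(),v.mean(),99))
```

```text
[ 0.3   0.71 -0.93  1.64  0.62  1.11 -1.87] [-0.46906056  0.17212857 -0.88510932] [-1.79970229e+02  1.12738169e-01  2.90684154e+01] [614.19574957 148.0937962  135.16184866]Traceback (most recent call last):
  File "<stdin>", line 8, in <module>
    return umr_minimum(a, axis, None, out, keepdims, initial, where)
ValueError: zero-size array to reduction operation minimum which has no identity
```

Emit:
move_arm(increments=[[[-1, 0, 0, 0.4, 0, 0, 0], [-1, 0, 0, 0.6, 0, 0, 0], [-1, 0, 0, 0.7, 0, 0, 0], [-1, 0, 0, 0.7, 0, 0, 0], [-1, 0, 0, 0.7, 0, 0, 0], [-1, 0, 0, 0.7, 0, 0, 0], [-1, 0, 0, 0.4, 0, 0, 0], [-1, 0, 0, 0.2, 0, 0, 0]]])

```text
clock: 15.17
eef_pos: [614.5, 148.3, 91.6]
tcp_rot: [-3.141, 0.001, 0.507]
ft_force: [-0.7, 0.7, 0.1]
finger_gap: 0.1
```

Run:
```python
from cell import *
from plan import *
s=sense();e=s["eef_pos"];print(s["joints"].round(2),s["ft_force"],e)
P=np.array((513,173));w=[]
for a in np.linspace(330,235,40):
    t=np.radians(a);y=np.clip(a-270,-12,29);q=np.radians(y)
    w.append((*(P+85*np.array([np.cos(t),np.sin(t)])+19*np.array([np.cos(q),np.sin(q)])),e[2],y))
st=(*e,np.degrees(s["tcp_rot"][2]))
o,p=rows(st,w);show(o);print(p,[np.round(w[i],1).tolist() for i in (7,15,23,31,39)])
```

```text
[ 0.28  0.76 -0.89  1.67  0.67  1.05 -1.9 ] [-0.6975628   0.67793942  0.1311179 ] [614.51849675 148.25772756  91.57592368]
[[-1, -1.4, 0.2, -0.0, 0, 0, 0.06], [-1, -0.32, 0.18, -0.0, 0, 0, 0.0], [-1, -0.32, 0.16, -0.0, 0, 0, 0.0], [-1, -0.32, 0.16, -0.0, 0, 0, 0.0], [-1, -0.34, 0.13, -0.0, 0, 0, 0.0], [-1, -0.34, 0.13, -0.0, 0, 0, 0.0], [-1, -0.34, 0.11, -0.0, 0, 0, 0.0], [-1, -0.35, 0.09, -0.0, 0, 0, 0.0]]
[[-1, -0.35, 0.08, -0.0, 0, 0, 0.0], [-1, -0.36, 0.07, -0.0, 0, 0, 0.0], [-1, -0.36, 0.05, -0.0, 0, 0, 0.0], [-1, -0.36, 0.03, -0.0, 0, 0, 0.0], [-1, -0.36, 0.02, -0.0, 0, 0, 0.0], [-1, -0.36, 0.02, -0.0, 0, 0, 0.67], [-1, -0.36, 0.08, -0.0, 0, 0, 2.44], [-1, -0.36, 0.07, -0.0, 0, 0, 2.43]]
[[-1, -0.37, 0.07, -0.0, 0, 0, 2.44], [-1, -0.36, 0.08, -0.0, 0, 0, 2.43], [-1, -0.36, 0.07, -0.0, 0, 0, 2.44], [-1, -0.37, 0.07, -0.0, 0, 0, 2.44], [-1, -0.36, 0.08, -0.0, 0, 0, 2.43], [-1, -0.36, 0.07, -0.0, 0, 0, 2.44], [-1, -0.37, 0.07, -0.0, 0, 0, 2.43], [-1, -0.36, 0.07, -0.0, 0, 0, 2.44]]
[[-1, -0.36, 0.08, -0.0, 0, 0, 2.44], [-1, -0.36, 0.07, -0.0, 0, 0, 2.43], [-1, -0.37, 0.07, -0.0, 0, 0, 2.44], [-1, -0.36, 0.08, -0.0, 0, 0, 2.43], [-1, -0.36, 0.07, -0.0, 0, 0, 2.44], [-1, -0.37, 0.07, -0.0, 0, 0, 2.44], [-1, -0.36, 0.04, -0.0, 0, 0, 1.35], [-1, -0.36, -0.01, -0.0, 0, 0, 0.0]]
[[-1, -0.36, -0.03, -0.0, 0, 0, 0.0], [-1, -0.36, -0.05, -0.0, 0, 0, 0.0], [-1, -0.35, -0.06, -0.0, 0, 0, 0.0], [-1, -0.36, -0.07, -0.0, 0, 0, 0.0], [-1, -0.35, -0.09, -0.0, 0, 0, 0.0], [-1, -0.34, -0.11, -0.0, 0, 0, 0.0], [-1, -0.34, -0.12, -0.0, 0, 0, 0.0], [-1, -0.34, -0.13, -0.0, 0, 0, 0.0]]
[482.81778104  99.38675038  91.57592368 -11.99598933] [[587.5, 120.0, 91.6, 29.0], [564.3, 102.6, 91.6, 23.5], [537.8, 89.5, 91.6, 4.0], [508.9, 87.1, 91.6, -12.0], [482.8, 99.4, 91.6, -12.0]]
```

Emit:
move_arm(increments=[[[-1, -0.6, 0.1, 0, 0, 0, 0], [-1, -0.5, 0.1, 0, 0, 0, 0], [-1, -0.4, 0.15, 0, 0, 0, 0], [-1, -0.4, 0.15, 0, 0, 0, 0], [-1, -0.4, 0.15, 0, 0, 0, 0], [-1, -0.45, 0.15, 0, 0, 0, 0], [-1, -0.45, 0.15, 0, 0, 0, 0], [-1, -0.45, 0.15, 0, 0, 0, 0]]])

```text
clock: 15.83
eef_pos: [590.4, 119.7, 93.4]
tcp_rot: [3.139, -0.004, 0.506]
ft_force: [6.6, -1.9, -1.6]
finger_gap: 0.7
```

Emit:
move_arm(increments=[[[-1, -0.35, 0.1, 0, 0, 0, 0], [-1, -0.35, 0.05, 0, 0, 0, 0], [-1, -0.35, 0.05, 0, 0, 0, 0], [-1, -0.35, 0.05, 0, 0, 0, 0], [-1, -0.35, 0, 0, 0, 0, 0], [-1, -0.35, 0, 0, 0, 0, 0.7], [-1, -0.35, 0.1, 0, 0, 0, 2.4], [-1, -0.35, 0.1, 0, 0, 0, 2.4]]])

```text
clock: 16.5
eef_pos: [567.4, 102.6, 93.6]
tcp_rot: [3.14, -0.003, 0.408]
ft_force: [4.0, -0.8, 0.3]
finger_gap: 0.5
```

```bash
cat > nx.py <<'E'
from cell import *
from plan import *
import sys
a0,a1,n=map(float,sys.argv[1:4])
s=sense();e=s["eef_pos"];print(s["joints"].round(2),s["ft_force"],e,np.degrees(s["tcp_rot"][2]))
P=np.array((513,173));w=[]
q=s["tcp_rot"][2];h=e[:2]-19*np.array([np.cos(q),np.sin(q)])-P;print("handle if central: r",np.hypot(*h),"a",np.degrees(np.arctan2(h[1],h[0]))%360)
for a in np.linspace(a0,a1,int(n)):
    t=np.radians(a);y=np.clip(a-270,-12,29);q=np.radians(y)
    w.append((*(P+85*np.array([np.cos(t),np.sin(t)])+19*np.array([np.cos(q),np.sin(q)])),e[2],y))
o,p=rows((*e,np.degrees(s["tcp_rot"][2])),w);show(o);print(p)
E
python3 nx.py 292 235 24
```

```text
[ 0.38  0.67 -0.9   1.82  0.64  0.97 -1.96] [ 4.00323692 -0.80294473  0.2979351 ] [567.41254177 102.62761569  93.55243201] 23.381500206188946
handle if central: r 86.24009029426318 a 295.38629439269357
[[-1, -0.51, -0.08, -0.0, 0, 0, 1.38], [-1, -0.37, 0.08, -0.0, 0, 0, 2.48], [-1, -0.37, 0.07, -0.0, 0, 0, 2.48], [-1, -0.36, 0.08, -0.0, 0, 0, 2.48], [-1, -0.37, 0.07, -0.0, 0, 0, 2.47], [-1, -0.37, 0.08, -0.0, 0, 0, 2.48], [-1, -0.37, 0.07, -0.0, 0, 0, 2.48], [-1, -0.37, 0.07, -0.0, 0, 0, 2.48]]
[[-1, -0.37, 0.08, -0.0, 0, 0, 2.48], [-1, -0.37, 0.07, -0.0, 0, 0, 2.48], [-1, -0.37, 0.08, -0.0, 0, 0, 2.47], [-1, -0.37, 0.07, -0.0, 0, 0, 2.48], [-1, -0.37, 0.08, -0.0, 0, 0, 2.48], [-1, -0.37, 0.07, -0.0, 0, 0, 2.48], [-1, -0.37, 0.05, -0.0, 0, 0, 1.78], [-1, -0.36, -0.01, -0.0, 0, 0, 0.0]]
[[-1, -0.37, -0.03, -0.0, 0, 0, 0.0], [-1, -0.37, -0.04, -0.0, 0, 0, 0.0], [-1, -0.36, -0.06, -0.0, 0, 0, 0.0], [-1, -0.36, -0.08, -0.0, 0, 0, 0.0], [-1, -0.35, -0.09, -0.0, 0, 0, 0.0], [-1, -0.36, -0.11, -0.0, 0, 0, 0.0], [-1, -0.34, -0.12, -0.0, 0, 0, 0.0], [-1, -0.34, -0.13, -0.0, 0, 0, 0.0]]
[482.86919961  99.36824709  93.55243201 -11.99849979]
```

Emit:
move_arm(increments=[[[-1, -0.5, -0.05, 0, 0, 0, 1.4], [-1, -0.37, 0.08, 0, 0, 0, 2.5], [-1, -0.37, 0.08, 0, 0, 0, 2.5], [-1, -0.37, 0.08, 0, 0, 0, 2.5], [-1, -0.37, 0.08, 0, 0, 0, 2.5], [-1, -0.37, 0.08, 0, 0, 0, 2.5], [-1, -0.37, 0.08, 0, 0, 0, 2.5], [-1, -0.37, 0.08, 0, 0, 0, 2.5]]])

```text
clock: 17.17
eef_pos: [538.7, 89.0, 93.5]
tcp_rot: [3.14, -0.003, 0.078]
ft_force: [3.8, -1.9, 1.2]
finger_gap: 0.9
```

Emit:
move_arm(increments=[[[-1, -0.37, 0.07, 0, 0, 0, 2.5], [-1, -0.37, 0.07, 0, 0, 0, 2.5], [-1, -0.37, 0.07, 0, 0, 0, 2.5], [-1, -0.37, 0.07, 0, 0, 0, 2.5], [-1, -0.37, 0.07, 0, 0, 0, 2.5], [-1, -0.37, 0.07, 0, 0, 0, 2.5], [-1, -0.37, 0.05, 0, 0, 0, 1.5], [-1, -0.36, 0, 0, 0, 0, 0]]])

```text
clock: 17.83
eef_pos: [508.5, 86.5, 93.2]
tcp_rot: [3.141, -0.002, -0.209]
ft_force: [3.3, -2.9, 2.1]
finger_gap: 0.7
```

```bash
python3 nx.py 252 233 8
```

```text
[ 0.35  0.54 -0.79  1.97  0.51  0.85 -2.5 ] [ 3.33826964 -2.9470916   2.12538804] [508.51084622  86.51801618  93.20780263] -11.96753988476816
handle if central: r 85.70719944159147 a 254.3806840473518
[[-1, -0.35, -0.1, -0.0, 0, 0, 0.03], [-1, -0.4, -0.05, -0.0, 0, 0, 0.0], [-1, -0.39, -0.07, -0.0, 0, 0, 0.0], [-1, -0.4, -0.09, -0.0, 0, 0, 0.0], [-1, -0.38, -0.11, -0.0, 0, 0, 0.0], [-1, -0.39, -0.12, -0.0, 0, 0, 0.0], [-1, -0.37, -0.15, -0.0, 0, 0, 0.0], [-1, -0.37, -0.16, -0.0, 0, 0, 0.0]]
[480.44307187 101.1706883   93.20780263 -11.99753988]
```

Emit:
move_arm(increments=[[[-1, -0.35, -0.1, 0, 0, 0, 0], [-1, -0.4, -0.05, 0, 0, 0, 0], [-1, -0.4, -0.07, 0, 0, 0, 0], [-1, -0.4, -0.1, 0, 0, 0, 0], [-1, -0.4, -0.1, 0, 0, 0, 0], [-1, -0.35, -0.1, 0, 0, 0, 0], [-1, -0.3, -0.1, 0, 0, 0, 0], [-1, -0.2, -0.1, 0, 0, 0, 0]]])

```text
clock: 18.5
eef_pos: [486.0, 97.8, 93.0]
tcp_rot: [3.141, -0.007, -0.208]
ft_force: [22.7, -13.7, -12.0]
finger_gap: 0.4
```

```bash
python3 nx.py 240 233 8
```

```text
[ 0.33  0.51 -0.8   2.02  0.51  0.82 -2.54] [ 22.67832151 -13.6751601  -11.9776866 ] [486.02025229  97.76087632  92.95344072] -11.924585227305041
handle if central: r 84.62968064146874 a 237.4211038927739
[[-1, 0.35, 0.16, -0.0, 0, 0, 0.08], [-1, -0.14, -0.04, -0.0, 0, 0, -0.0], [-1, -0.14, -0.05, -0.0, 0, 0, -0.0], [-1, -0.14, -0.05, -0.0, 0, 0, -0.0], [-1, -0.14, -0.06, -0.0, 0, 0, -0.0], [-1, -0.14, -0.06, -0.0, 0, 0, -0.0], [-1, -0.13, -0.05, -0.0, 0, 0, -0.0], [-1, -0.14, -0.07, -0.0, 0, 0, -0.0]]
[480.41661686 101.20661986  92.95344072 -12.00458523]
```

The lever is on its locked stop: 26 N reaction at about 237.4°, against 237° expected. I'll hold briefly, withdraw and rise clear.

Emit:
move_arm(increments=[[[-1, 0, 0, 0, 0, 0, 0], [-1, 0, 0, 0, 0, 0, 0], [-1, 0, 0, 0, 0, 0, 0], [-1, 0.5, 0, 0, 0, 0, 0], [-1, 1.0, 0, 0, 0, 0, 0], [-1, 1.2, 0, 0, 0, 0, 0], [-1, 0, 0, -1, 0, 0, 0], [-1, 0, 0, -2, 0, 0, 0]]])

```text
clock: 19.17
eef_pos: [506.7, 95.4, 121.3]
tcp_rot: [3.141, 0.005, -0.206]
ft_force: [0.1, 0.2, 0.4]
finger_gap: 0.4
```

Emit:
move_arm(increments=[[[-1, 0, 0, -2.5, 0, 0, 0], [-1, 0, 0, -2.5, 0, 0, 0], [-1, 0, 0, -2.5, 0, 0, 0], [-1, -1, 0, -2.5, 0, 0, 0], [-1, -1, 0, -2.5, 0, 0, 0], [-1, -1, 0, -2.5, 0, 0, 0], [-1, -1, 0, -2.0, 0, 0, 0], [-1, -1, 0, -1.0, 0, 0, 0]]])

```text
clock: 19.83
eef_pos: [458.7, 107.1, 305.2]
tcp_rot: [-3.14, -0.001, -0.204]
ft_force: [-0.9, -0.0, 0.8]
finger_gap: 0.1
```

Run:
```python
from cell import *
import numpy as np,cv2
s=sense();e=s["eef_pos"];print(s["joints"].round(2),s["ft_force"],np.degrees(s["tcp_rot"]),e,s["clock"])
f=grab_frame("wrist");g=grab_frame("side");np.savez("pics/s7.npz",**g)
cv2.imwrite("pics/w7.png",np.hstack([f["color"][:300,:400,::-1],cv2.resize(g["color"][190:300,230:360,::-1],(390,330))[:300]]))
from fit import *
p=np.array([579,283,.507]);c,s_=np.cos(p[2]),np.sin(p[2])
for n in("side","s4","s7"):
    f=dict(np.load(f"pics/{n}.npz"));X=cloud(f);d=X[...,:2]-p[:2];mx=d[...,0]*c+d[...,1]*s_;my=-d[...,0]*s_+d[...,1]*c;z=X[...,2]
    col=f["color"].astype(int);red=(col[...,0]>130)&(col[...,1]<60)&(col[...,2]<60)&(abs(my)<50)&(mx>-150)&(z>100)
    print(n,'guard',red.sum(),np.nanpercentile(mx[red],[5,50,95]).round(1))
```

```text
[ 0.53  0.2  -0.98  1.82  0.18  1.22 -2.28] [-0.85826182 -0.01784822  0.78771689] [-1.79932969e+02 -8.25647187e-02 -1.17121056e+01] [458.67047401 107.06206909 305.22490246] 19.8333
side guard 40 [-81.9 -67.8 -65.3]
s4 guard 36 [-32.7 -18.2 -14.4]
s7 guard 32 [-31.5 -17.5 -14.9]
```

View pics/w7.png

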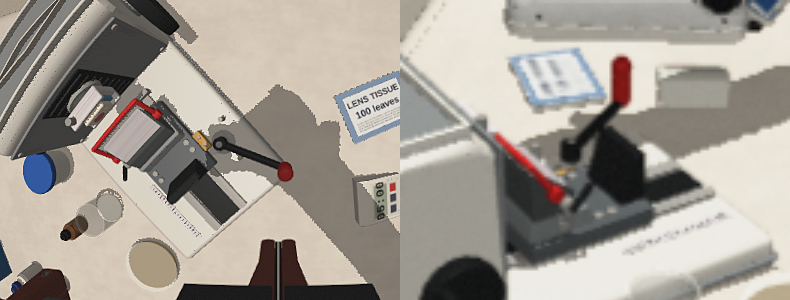

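```bash
python3 -c "
from cell import *
print(sense()['ft_force'],hand_in())"
```

```text
the job is handed in; nothing more can be done
[ 0.16090682 -0.17621002 -0.5883038 ] None
```

I swung the clamp lever out to its stop, pushed the carriage forward to a hard stop, swung the lever back to its locked stop, and handed the job in at about 20 s.

**Last checks:**
- **Lever out:** the arm met about 24–29 N at the released stop. The contact position put the lever at about 327.7°, against 330° expected.
- **Carriage:** it moved about 50 mm, not the full 60 mm, so it probably started about 10 mm forward of its drawn-back end. I couldn't read its absolute position. I take it to be at the forward stop because it did not move further at about 37 N, against 3 N of sliding friction.
- **Lever back:** it reached the locked stop, about 237.4° against 237° expected, with about 29 N there. The last depth check showed the carriage had not moved since the push.
- **Robot:** it ended clear of the microtome at a tool height of 305 mm, with wrist force under 1 N.
- **Other things:** the moves between pushes showed no unexpected contact forces. I did not measure the loose items again, but those visible in the last picture looked undisturbed.

The wrist camera read handle and hub positions 3–10 mm off from the contact and top-camera values. I used the contact and top-camera values for the pushes.

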